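# Unfold the crank and clamp the culture jar shut

### The job

Close the culture jar in its clamp: first unfold the red folding crank handle on top of the clamp until it stands upright, then crank clockwise (seen from above) until the clamp's foot has come down and you feel it squeeze the lid firmly onto its gasket. Stop there without overtightening, let go with the handle left standing up, and leave the glassware around it where it is.

Things in the scene. Friction and masses are not known exactly. Their poses are not given: they have to be found in the camera images.
- crank_axis (a point): Point on the crank's vertical axis, mid-thickness of the crank arm, 211 mm above the table. The fixed clamp under it: grey base plate 150 x 220 mm, two columns 170 mm apart, aluminium crossbeam 42 mm wide along the point's y axis, its top 190 mm up; on it a brass bearing of radius 15 mm up to 202 mm.
- handle_hinge (a point): Centre of the folding handle's hinge pin, near the outer end of the crank arm, 60 mm from the crank axis, 230 mm above the table; turns with the crank. Site x points outward along the arm, y along the pin. The steel arm is 14 mm wide, 10 mm thick, top at 216 mm, ends 64 mm from the axis; the hinge fork is 20 mm wide.
- handle_grip (a point): Centre of the handle's red ball knob, 24 mm diameter, on a thin steel stem (9 mm) 46 mm from the hinge pin. The ball swivels freely on its stem, so it can be held firmly with the gripper pointing down all the while. Folded, it lies along the arm from the hinge back towards the crank axis, the ball just above the arm; unfolded, it stands straight up at the arm end, the ball 46 mm above the pin.
- handle (a joint): Fold angle of the handle, rad: 0 folded flat along the arm, 1.57 upright, stop at 1.6. Stiff: about 0.12 N m (2.6 N at the ball); it stays where it is left. Starts at 0 to 0.25.
- crank (a joint): Crank turn, rad: grows clockwise seen from above, 5 mm of foot travel down per rad. Starts at 0 to 2.2, needs 3 to 8 more; stays where left; not to be turned before unfolding. Free turning: about 7.5 N along the circle at the ball (4 to 5 N when paused). Once the foot meets the lid, about 12 N per rad is added: 2.5 to 6 N added is firm, 7.5 N too tight (compare like with like).
- foot: Round black pressure foot, radius 18 mm, under the crossbeam on the screw spindle; origin on its underside; it only slides down. It should press on the lid with 25 to 80 N; over 90 N damages the lid.
- lid: Loose white lid, radius 60 mm, with a steel centre boss, on the gasket of a clear jar with culture dishes inside; origin at the centre of its underside. The jar's pedestal varies in height by several mm, and how far the gasket gives is not known: feel for it.
- amber_jar: Bystander: amber glass jar with green cap, 72 mm diameter, 120 mm high, origin under its centre.
- vial: Bystander: small clear glass bottle, 44 mm diameter, 85 mm high, origin under its centre.
- tube_rack: Bystander: white rack of stoppered test tubes, 70 x 130 mm, 110 mm high, origin under its centre.
There are look-alikes about, which are no part of the job. Several things have the shape of the lid; the one meant has the colours described above.

How it is judged:
By the outcome, as a careful person would: the job done as asked, in the order asked, and still so for the second after the job is handed in, with the robot touching nothing.
It also fails if it takes over 70 s, if anything falls off the work surface, if the arm or the gripper's body presses on something with over 40 N, if the wrist force passes 120 N, or if a joint passes its speed limit or range.

### The arm

A 7-joint arm with a two-finger parallel gripper is mounted at the origin on the work surface. World frame = base frame: x ahead of the robot, y to its left, z up, the work surface at z = 0. Lengths are in m, angles in degrees, forces in N, time in s.
With the tool pointing down it reaches from about 0.35 to 0.9 m from the base axis. Payload 19.9 kg.
Tool frame: the origin (TCP) lies midway between the tips of the shut fingers; the grasp point (between the pads) lies 19 mm behind it; x points along the fingers, y is the direction in which the jaws open and shut, and the axes are right-handed (so a half turn about x gives the same grasp; the last joint's range is limited). The gripper opens to 94 mm and grips with 3 to 60 N. Pads are 16 mm wide; open, the fingers measure 119 mm over their backs; the gripper's body (75 mm by 177 mm) begins 78 mm behind the grasp point.
Start: joints at [-73.654, 23.915, -0.59, 92.452, 0.269, 63.638, -3.037], TCP at [0.201, 0.592, 0.172] pointing down, gripper open.
Joint ranges: [-161.28, 161.28], [-22.2, 115.67], [-73.04, 71.86], [3.21, 147.25], [-68.34, 248.33], [10.77, 114.83], [-161.83, 161.83]. Speed limits (degrees/s): [108.29, 108.29, 136.94, 136.94, 172.46, 172.46, 172.46].

### API

Orientations are given as a 3x3 rotation matrix whose columns are the frame's x, y, z axes.
In Python, from cell import manip, camera, get_calibration gives the robot as it stands.
- The arm moves only by the tool play_rows, never from a script. Its arguments are lists of equal length, an entry for each row: "jaw": the opening, from 0 (shut) to 1 (fully open); "linear": the shift along the tool's x, y, z in m, a list of three; "twist": the turn about the tool's x in degrees. In form: {"jaw": [jaw, ...], "linear": [[dx, dy, dz], ...], "twist": [twist, ...]}. A call has 1 to 10 rows; each row is the pose to reach, as a shift and turn from the pose commanded when the call began, along the tool's axes at that moment; what a row does not reach only later rows make up. A row lasts 1/8 s, in which the tool goes at most 62.5 mm and 10.7 degrees, less where a joint would pass 70% of its speed; a pose out of reach is approached as far as the arm can. A call with a gripper value outside its range is refused whole. The fingers move at their own pace and stop on an object; "squeeze" is the grip in N (left out, the last holds). Time passes only in rows, so rows that repeat a pose let the fingers close. It gives the time, the measured TCP pose, the force and the opening at its end, in the units of the state.
- manip.read_state(): the state, without advancing time (a new reading comes with each control period).
- camera(name): name is "scene" or "top" or "wrist"; returns (picture, depth): 384x512x3 uint8, red, green, blue; 384x512 float32, m along the optical axis (not along the pixel's ray), 0 where there is no reading.
- get_calibration(name): a dict with "mtx" (3x3 intrinsics, pixels), "rvec" (rotation vector, rad) and "tvec" (3), from world to camera coordinates, as OpenCV has them. Camera axes: x right, y down, z forward; pixel columns grow to the right and rows downward; lengths in m; the calibration is good to about 2 mm. A picture is of the moment at which its call begins: read the wrist's pose just before it. get_calibration takes no time and is no camera call; for the wrist camera it gives the pose at the moment of the call.
- manip.job_done(): hands the job in, once; it reports no verdict.
The state is a dict: "t": time; "qpos": joint angles; "qd": joint speeds; "tau": joint torques, N m; "tool_pos": TCP position; "tcp_rot": TCP orientation; "ft_force": force on the tool from outside, world axes, zero at the start; "torque": the same for the moment, N m; "gripper_width": finger opening in m.
Only numpy, scipy, OpenCV 4.12 (cv2) and the standard library are available. Lean on these libraries where they do the work, as an engineer would, in place of code of your own. Each camera call takes 0.05 s, during which the arm holds its last target.

## Working session

There is one attempt and no reset: what is moved stays moved. The work goes in short steps, Python scripts to look and compute and a tool call to move; the robot and the scene stay as the last step left them, time stands still between calls to the robot, and variables do not carry over. Pictures are saved under pics/ and viewed, and the job is handed in when it is done.

Besides the shell and the picture viewer there is one more tool, called after ">>>" as name([rows], argument=value, ...), one row to a line, values as JSON. play_rows: Moves the arm, as the interface text tells. Its arguments: {"type":"object","properties":{"jaw":{"type":"array","items":{"type":"number"}},"linear":{"type":"array","items":{"type":"array","items":{"type":"number"}}},"twist":{"type":"array","items":{"type":"number"}},"squeeze":{"type":"number"}},"required":["jaw","linear","twist"]}

```bash
mkdir -p pics; ls
cat > h.py <<'E'
import numpy as np,cv2
from cell import manip,camera,get_calibration
def snap(n,f):
    c=get_calibration(n); p,d=camera(n); cv2.imwrite(f'pics/{f}.png',p[:,:,::-1]); np.savez(f'pics/{f}.npz',p=p,d=d,**{k:np.array(v,float) for k,v in c.items() if k in('mtx','rvec','tvec')}); return p,d,c
def load(f):
    return np.load(f'pics/{f}.npz')
def w(f,u,v,depth=None):
    z=load(f);R=cv2.Rodrigues(z['rvec'])[0];dd=z['d'][int(v),int(u)] if depth is None else depth
    r=np.linalg.inv(z['mtx'])@[u,v,1]
    return R.T@(r*dd-z['tvec'].ravel())
def wz(f,u,v,h):
    z=load(f);R=cv2.Rodrigues(z['rvec'])[0];r=R.T@(np.linalg.inv(z['mtx'])@[u,v,1]);c=-R.T@z['tvec'].ravel()
    return c+r*(h-c[2])/r[2]
def crop(f,u0,v0,u1,v1,k,o):
    p=load(f)['p'][v0:v1,u0:u1,::-1]; cv2.imwrite(f'pics/{o}.png',cv2.resize(p,None,fx=k,fy=k,interpolation=cv2.INTER_CUBIC))
E
python3 - <<'E'
from h import *
s=manip.read_state();print(s)
snap('scene','s1');snap('top','t1')
E
```

```text
pics
{'t': 0.0, 'qpos': array([-73.65252149,  23.94759459,  -0.59144084,  92.48635094,
         0.26865566,  63.63939999,  -3.03565479]), 'qd': array([ 0.01030366,  0.04365512,  0.08427627,  0.04155443,  0.05641617,
        0.08880581, -0.04629683]), 'tau': array([-3.48207450e-04, -8.51247883e+01,  6.38449956e-01, -4.25990438e+01,
       -4.89104586e-02,  1.85683009e-02,  9.79439301e-05]), 'tool_pos': array([0.20050489, 0.59150383, 0.17142401]), 'tcp_rot': array([[-3.31084153e-04,  3.20993179e-01,  9.47081448e-01],
       [-1.21160225e-03,  9.47080676e-01, -3.20993341e-01],
       [-9.99999211e-01, -1.25376183e-03,  7.53526566e-05]]), 'ft_force': array([ 0.60865874, -0.16185744,  0.33653892]), 'torque': array([-0.06664596, -0.0630834 ,  0.01475919]), 'gripper_width': 0.09401319096095888}
```

View pics/s1.png

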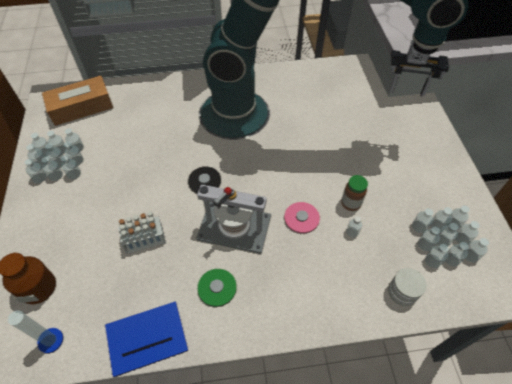

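View pics/t1.png

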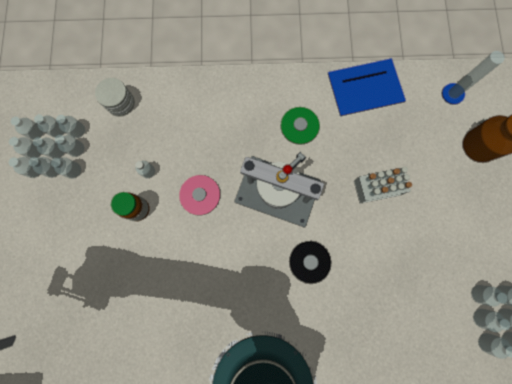

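The clamp is near the centre of both views. In the top view its beam runs (248,164)–(316,188), with the red ball near (288,169). I'll enlarge that area.

Run:
```python
from h import *
crop('t1',230,140,330,215,8,'t1c'); crop('s1',180,175,280,250,8,'s1c')
for u,v in [(288,169),(248,164),(316,188)]: print(w('t1',u,v))
```

```text
[ 0.54198182 -0.07101774  0.24143595]
[0.56842938 0.02145161 0.19613672]
[ 0.50433935 -0.14032466  0.19702979]
```

View pics/t1c.png

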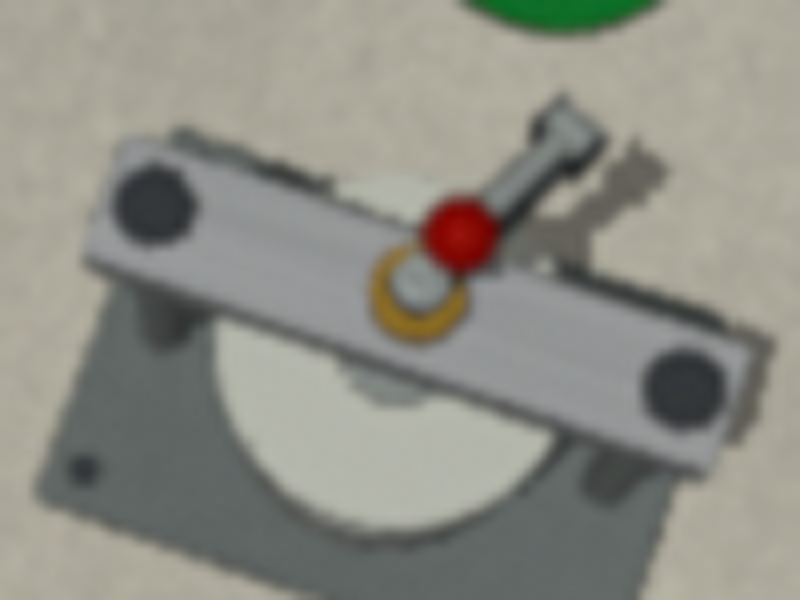

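View pics/s1c.png

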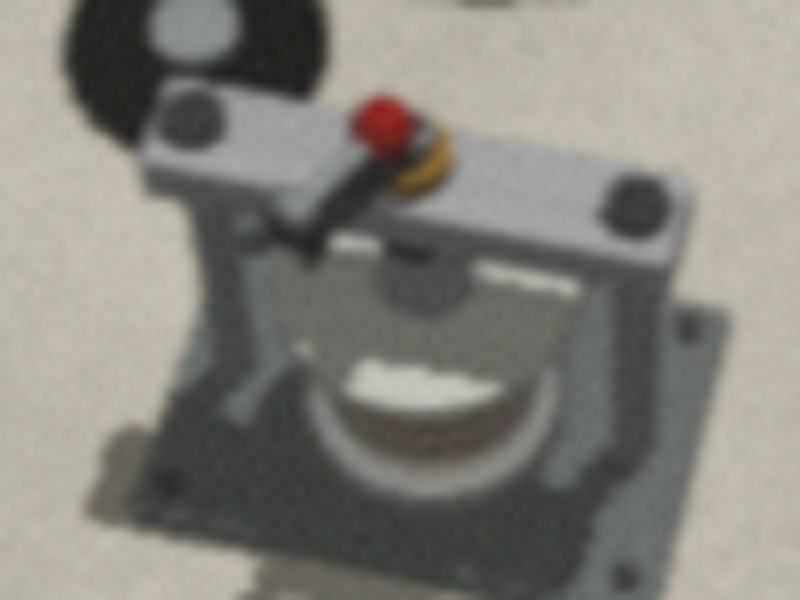

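Run:
```python
from h import *
P=lambda u,v,h: wz('t1',230+u/8-.44,140+v/8-.44,h)
a=P(420,293,.202);b=P(418,280,.216);ball=P(462,237,.24);hg=P(570,137,.232);c1=P(155,204,.196);c2=P(683,388,.196)
for n,x in zip('brass boss ball hinge c1 c2'.split(),(a,b,ball,hg,c1,c2)):print(n,x.round(4))
print('mid',(c1+c2)/2, np.linalg.norm(c1-c2))
print(np.linalg.norm((hg-a)[:2]),np.linalg.norm((ball-hg)[:2]),np.degrees(np.arctan2(*(hg-a)[1::-1])),np.degrees(np.arctan2(*(hg-ball)[1::-1])))
P=lambda u,v,h: wz('s1',180+u/8-.44,175+v/8-.44,h)
print('scene ball',P(384,125,.24),'c1',P(192,120,.196),P(637,205,.196))
print(w('s1',228,190.5))
# red depth pts
for f in('s1','t1'):
  z=load(f);p=z['p'].astype(int);m=(p[...,0]>130)&(p[...,1]<50)&(p[...,2]<50)
  ys,xs=np.nonzero(m);q=np.array([w(f,x,y) for x,y in zip(xs,ys)]);q=q[(abs(q[:,0]-.54)<.05)&(abs(q[:,1]+.07)<.05)];print(f,len(q),q.mean(0),q.min(0),q.max(0))
```

```text
brass [ 0.5344 -0.0598  0.202 ]
boss [ 0.5352 -0.0583  0.216 ]
ball [ 0.5419 -0.0696  0.24  ]
hinge [ 0.5731 -0.1031  0.232 ]
c1 [0.5657 0.0192 0.196 ]
c2 [ 0.5045 -0.1379  0.196 ]
mid [ 0.53509876 -0.05935247  0.196     ] 0.16870306210244396
0.05809444616026545 0.04580773391050301 -48.25948458820157 -47.109505168239274
scene ball [ 0.55168438 -0.07095664  0.24      ] c1 [ 0.50830849 -0.14045526  0.196     ] [0.56901518 0.0174458  0.196     ]
[ 0.55235115 -0.06981948  0.23915895]
s1 9 [ 0.54841973 -0.07027752  0.24055973] [ 0.54356215 -0.07494818  0.2368153 ] [ 0.55232538 -0.06647435  0.24703321]
t1 21 [ 0.5422969  -0.06833957  0.24226413] [ 0.53752638 -0.07322522  0.23743539] [ 0.54717594 -0.06402656  0.24423315]
```

```bash
cat >> h.py <<'E'
def lin(target,R=None,p=None):
    s=manip.read_state(); p=s['tool_pos'] if p is None else np.array(p); R=s['tcp_rot'] if R is None else R
    return (R.T@(np.array(target)-p))
E
python3 - <<'E'
from h import *
print(lin([.52,-.06,.38]))
c=get_calibration('wrist');print(c);R=cv2.Rodrigues(np.array(c['rvec']))[0];print(-R.T@np.ravel(c['tvec']),R)
E
```

```text
[-0.20789978 -0.51479731  0.5117055 ]
{'mtx': array([[308.74044909,   0.        , 259.89544158],
       [  0.        , 308.74044909, 199.51630358],
       [  0.        ,   0.        ,   1.        ]]), 'rvec': array([-2.39005267, -1.71417887, -0.20449606]), 'tvec': array([-0.62399605, -0.02355552,  0.38914433])}
[0.13498209 0.61319731 0.38357285] [[ 3.20688942e-01  9.47184529e-01 -2.66493506e-04]
 [ 9.20539998e-01 -3.11601596e-01  2.35606786e-01]
 [ 2.23080063e-01 -7.58018089e-02 -9.71848430e-01]]
```

>>> play_rows([
  [-0.06,0,0],
  [-0.12,-0.03,0.03],
  [-0.17,-0.07,0.07],
  [-0.208,-0.12,0.11],
  [-0.208,-0.16,0.15],
  [-0.208,-0.2,0.19],
  [-0.208,-0.24,0.235],
  [-0.208,-0.28,0.275],
  [-0.208,-0.32,0.315],
  [-0.208,-0.36,0.355],
], jaw=[1,1,1,1,1,1,1,1,1,1], twist=[0,0,4,8,12,16,20,24,28,29])

```text
t: 1.35
tool_pos: [0.4217, 0.1349, 0.3801]
tcp_rot: [[0.0, 0.741, 0.672], [0.0, 0.672, -0.741], [-1.0, 0.0, -0.0]]
ft_force: [1.8, 1.0, -0.1]
gripper_width: 0.094
```

Run:
```python
from h import *
s=manip.read_state();print(s['t'],s['tool_pos'],s['tcp_rot'].round(3),s['qpos'].round(1),lin([.52,-.06,.38]))
```

```text
1.35 [0.42168837 0.13491701 0.38005565] [[ 0.     0.741  0.672]
 [ 0.     0.672 -0.741]
 [-1.     0.    -0.   ]] [-47.4  -4.2  24.1  98.9   1.7  84.9  18.7] [ 2.08757089e-05 -5.80763167e-02  2.10439924e-01]
```

>>> play_rows([
  [0,-0.015,0.05],
  [0,-0.03,0.1],
  [0,-0.045,0.15],
  [0,-0.058,0.2],
  [0,-0.058,0.21],
  [0,-0.058,0.21],
  [0,-0.058,0.21],
], jaw=[1,1,1,1,1,1,1], twist=[0,0,0,0,0,0,0])

```text
t: 2.22
tool_pos: [0.5193, -0.0561, 0.38]
tcp_rot: [[-0.0, 0.739, 0.674], [0.0, 0.674, -0.739], [-1.0, 0.0, -0.0]]
ft_force: [-0.6, 0.9, 0.5]
gripper_width: 0.0939
```

Run:
```python
from h import *
s=manip.read_state();print(s['t'],s['tool_pos'],s['qpos'].round(1),s['ft_force'])
snap('wrist','w1')
```

```text
2.225 [ 0.51932963 -0.05609806  0.37999923] [-32.9   6.7  40.1  89.9  -4.4  84.9  49.7] [-0.64506202  0.86525388  0.47382848]
```

View pics/w1.png

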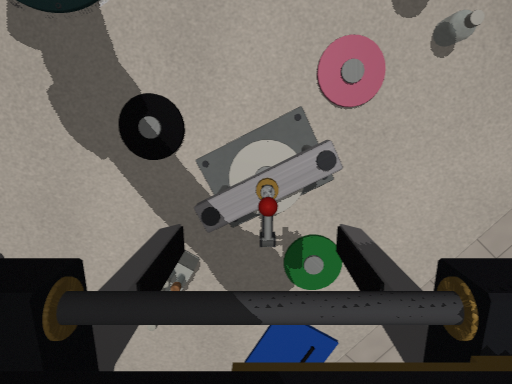

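Run:
```python
from h import *
crop('w1',190,130,350,250,5,'w1c')
```

```text
(no output)
```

View pics/w1c.png

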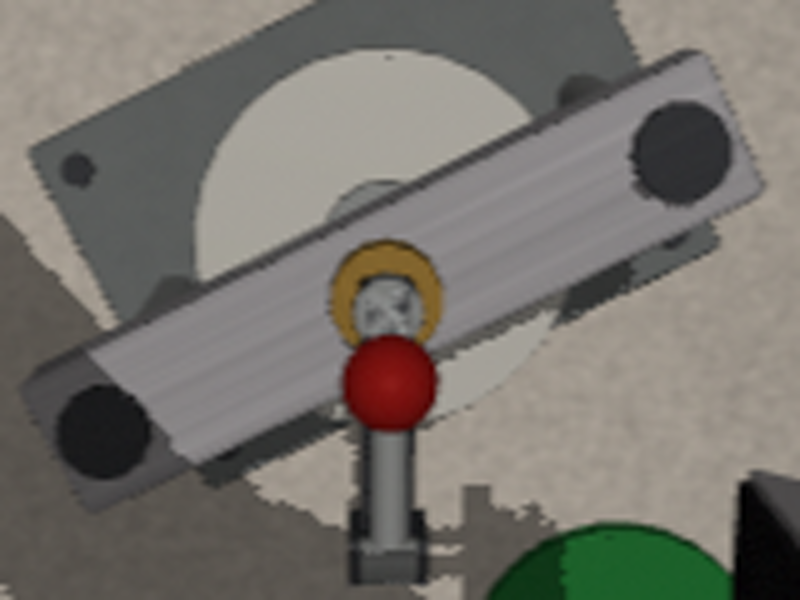

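Run:
```python
from h import *
P=lambda u,v,h: wz('w1',190+u/5-.4,130+v/5-.4,h)
a=P(386,297,.202);c1=P(683,153,.193);c2=P(105,432,.193);c3=P(683,153,.196)
print('brass',a,'caps mid',(c1+c2)/2,np.linalg.norm(c1-c2))
for h in(.230,.235,.24): print('ball',h,P(390,383,h))
for f,h in ((520,.236),(545,.236),(560,.236)): print('hinge',P(388,f,h))
z=load('w1');R=cv2.Rodrigues(z['rvec'])[0];cam=-R.T@z['tvec'];print('cam',cam)
for f in ['w1']:
  p=z['p'].astype(int);m=(p[...,0]>110)&(p[...,1]<50)&(p[...,2]<50)
  ys,xs=np.nonzero(m);q=np.array([w(f,x,y) for x,y in zip(xs,ys)]);k=(abs(q[:,0]-.54)<.05)&(abs(q[:,1]+.07)<.05);q=q[k]
  A=np.c_[2*q,np.ones(len(q))];
  from scipy.optimize import least_squares
  r=least_squares(lambda c:np.linalg.norm(q-c,axis=1)-.012,q.mean(0)-[0,0,.008],loss='soft_l1',f_scale=.001);print(len(q),r.x,q[:,2].max(),np.std(r.fun))
# triangulate ball top+wrist+scene
def ray(f,u,v):
  z=load(f);R=cv2.Rodrigues(z['rvec'])[0];r=R.T@(np.linalg.inv(z['mtx'])@[u,v,1]);return -R.T@z['tvec'],r/np.linalg.norm(r)
for rs in ([ray('w1',190+390/5-.4,130+383/5-.4),ray('t1',230+462/8-.44,140+237/8-.44),ray('s1',180+384/8-.44,175+125/8-.44)],):
  M=sum(np.eye(3)-np.outer(d,d) for o,d in rs);b=sum((np.eye(3)-np.outer(d,d))@o for o,d in rs);x=np.linalg.solve(M,b);print(x,[np.linalg.norm(np.cross(d,x-o)) for o,d in rs])
# depth at arm/hinge/brass
for u,v in((388,480),(388,545),(386,260),(360,275),(388,300)):print(w('w1',190+u/5,130+v/5))
```

```text
brass [ 0.53323102 -0.05949243  0.202     ] caps mid [ 0.53470526 -0.06011251  0.193     ] 0.16947573305362834
ball 0.23 [ 0.54401835 -0.07066555  0.23      ]
ball 0.235 [ 0.54302992 -0.06977627  0.235     ]
ball 0.24 [ 0.54204149 -0.06888699  0.24      ]
hinge [ 0.56591148 -0.0953064   0.236     ]
hinge [ 0.57029917 -0.1000601   0.236     ]
hinge [ 0.57294882 -0.10293079  0.236     ]
cam [ 0.47243341 -0.00626117  0.592115  ]
122 [ 0.54348646 -0.07092155  0.23008318] 0.24288941572588998 0.0006639779994307521
[ 0.5443176  -0.07067505  0.22958921] [np.float64(0.00022502869271825608), np.float64(0.00025921979290217245), np.float64(8.630289559101563e-05)]
[ 0.56004915 -0.08818376  0.23444148]
[ 0.57170199 -0.10076736  0.23351288]
[ 0.52742455 -0.05243512  0.20182216]
[ 0.52530607 -0.05998752  0.2005996 ]
[ 0.53286959 -0.05803672  0.21459684]
```

Run:
```python
from h import *
print(lin([.544,-.0705,.213]))
```

```text
[0.16714768 0.00846727 0.02728378]
```

>>> play_rows([
  [0.02,0.0085,0.0273],
  [0.07,0.0085,0.0273],
  [0.11,0.0085,0.0273],
  [0.14,0.0085,0.0273],
  [0.155,0.0085,0.0273],
  [0.167,0.0085,0.0273],
  [0.167,0.0085,0.0273],
  [0.167,0.0085,0.0273],
], jaw=[1,1,1,0.7,0.7,0.7,0.7,0.7], twist=[0,0,0,0,0,0,0,0])

```text
t: 3.28
tool_pos: [0.5447, -0.0719, 0.2139]
tcp_rot: [[0.001, 0.74, 0.673], [-0.0, 0.673, -0.74], [-1.0, 0.001, 0.001]]
ft_force: [-0.7, -0.1, -0.3]
gripper_width: 0.0658
```

Run:
```python
from h import *
s=manip.read_state();print(s['t'],s['tool_pos'],s['ft_force'],s['torque'],lin([.544,-.0705,.213]))
snap('wrist','w2')
crop('w2',150,120,400,300,3,'w2c')
```

```text
3.275 [ 0.5447349  -0.07187237  0.21390199] [-0.71783509 -0.12259137 -0.2544943 ] [-0.00296394  0.02924246  0.00548905] [ 0.00090113  0.00037888 -0.00151046]
```

View pics/w2c.png

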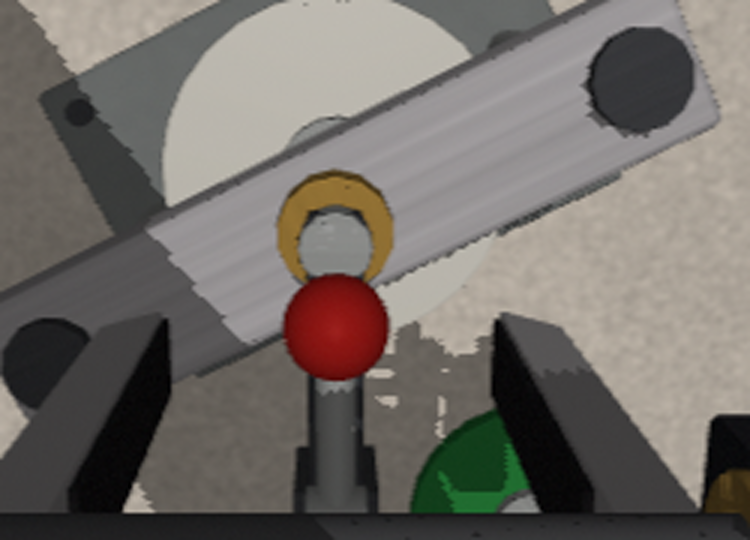

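Run:
```python
from h import *
from scipy.optimize import least_squares
z=load('w2');p=z['p'].astype(int);m=(p[...,0]>90)&(p[...,1]<45)&(p[...,2]<45)
ys,xs=np.nonzero(m);q=np.array([w('w2',x,y) for x,y in zip(xs,ys)]);q=q[(abs(q[:,0]-.54)<.05)&(abs(q[:,1]+.07)<.05)]
r=least_squares(lambda c:np.linalg.norm(q-c,axis=1)-.012,q.mean(0)-[0,0,.008],loss='soft_l1',f_scale=.001);print(len(q),r.x,lin(r.x-[0,0,.017]),np.std(r.fun))
P=lambda u,v,h: wz('w2',150+u/3-.33,120+v/3-.33,h)
print(P(335,230,.202),P(336,326,r.x[2]))
s=manip.read_state();print(s['tool_pos'])
```

```text
863 [ 0.54384826 -0.07118638  0.23018164] [ 0.00071706 -0.00014125 -0.00114078] 0.009395342933833095
[ 0.53354119 -0.05945031  0.202     ] [ 0.54396019 -0.07078088  0.23018164]
[ 0.54471931 -0.07193545  0.21389974]
```

>>> play_rows([
  [0.001,0,-0.001],
  [0.001,0,-0.001],
  [0.001,0,-0.001],
  [0.001,0,-0.001],
  [0.001,0,-0.001],
  [0.001,0,-0.001],
], jaw=[0.5,0.35,0.2,0.2,0.2,0.2], twist=[0,0,0,0,0,0], squeeze=40)

```text
t: 4.08
tool_pos: [0.5436, -0.0711, 0.2121]
tcp_rot: [[0.0, 0.74, 0.673], [-0.0, 0.673, -0.74], [-1.0, -0.0, 0.0]]
ft_force: [0.0, -0.1, -0.3]
gripper_width: 0.0191
```

>>> play_rows([
  [0,0,0],
  [0,0,0],
  [0,0,0],
], jaw=[0,0,0], twist=[0,0,0], squeeze=40)

```text
t: 4.45
tool_pos: [0.5436, -0.0711, 0.2121]
tcp_rot: [[0.0, 0.74, 0.673], [-0.0, 0.673, -0.74], [-1.0, -0.0, 0.0]]
ft_force: [0.1, 0.5, -0.2]
gripper_width: 0.0001
```

Run:
```python
from h import *
s=manip.read_state();print(s['t'],s['tool_pos'],s['ft_force'],s['torque'],s['gripper_width'])
snap('wrist','w3')
crop('w3',150,120,400,300,3,'w3c')
```

```text
4.45 [ 0.54360311 -0.07113551  0.2121114 ] [ 0.14973461  0.54316568 -0.17769137] [-0.07500584  0.02175804  0.0174184 ] 8.284912660842591e-05
```

View pics/w3c.png

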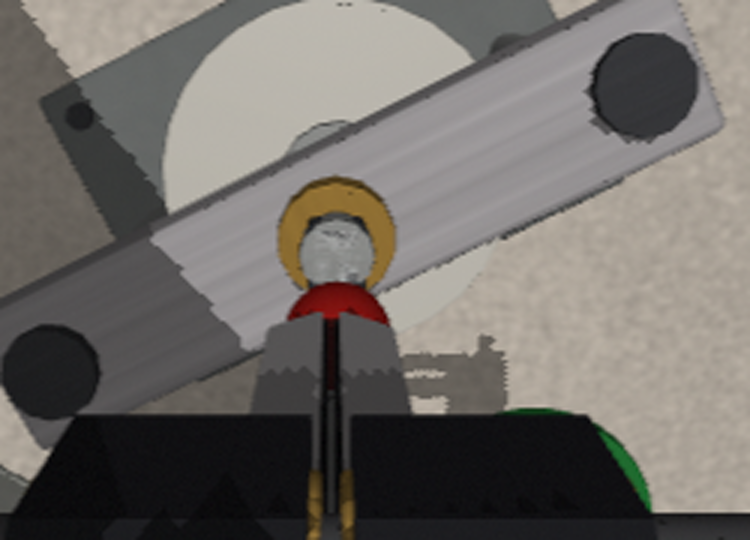

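Run:
```python
from h import *
for u,v in((300,325),(360,325),(290,345),(370,345),(370,370),(285,400),(337,300),(337,290),(340,250),(340,210),(300,360)):print(u,v,w('w3',150+u/3,120+v/3).round(4))
```

```text
300 325 [ 0.5321 -0.0685  0.2528]
360 325 [ 0.5405 -0.0605  0.2536]
290 345 [ 0.5307 -0.0691  0.2655]
370 345 [ 0.5417 -0.0596  0.2643]
370 370 [ 0.5413 -0.0599  0.2767]
285 400 [ 0.5311 -0.0693  0.2889]
337 300 [ 0.5373 -0.0634  0.2375]
337 290 [ 0.5365 -0.0625  0.2339]
340 250 [ 0.5344 -0.059   0.2152]
340 210 [ 0.5302 -0.0541  0.2006]
300 360 [ 0.5323 -0.0679  0.2723]
```

Run:
```python
from h import *
s=manip.read_state()
for u,v in((145,325),(130,340),(150,330),(160,350),(530,325),(510,340),(560,350),(500,330)):print(u,v,w('w2',150+u/3,120+v/3).round(4))
z=load('w3')
import cv2
d=z['d'][120:300,150:400];d=np.clip((d-.1)/.35,0,1)*255
cv2.imwrite('pics/d3.png',cv2.resize(cv2.applyColorMap(d.astype('uint8'),2),None,fx=3,fy=3,interpolation=0))
snap('scene','s3');crop('s3',170,130,290,220,6,'s3c')
```

```text
145 325 [ 0.5107 -0.0892  0.2556]
130 340 [ 0.5099 -0.0902  0.2636]
150 330 [ 0.512  -0.089   0.2564]
160 350 [ 0.5161 -0.0909  0.2562]
530 325 [ 0.5661 -0.0391  0.2551]
510 340 [ 0.5636 -0.0433  0.2595]
560 350 [ 0.5675 -0.0373  0.2698]
500 330 [ 0.5622 -0.0436  0.2558]
```

View pics/s3c.png

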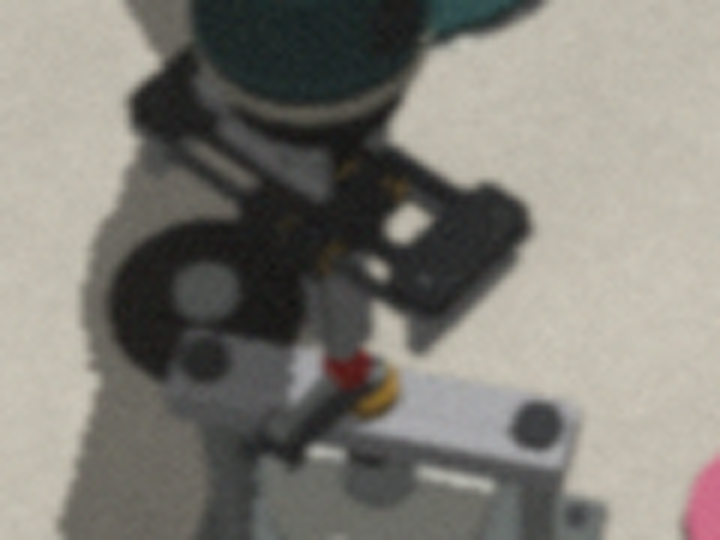

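View pics/d3.png

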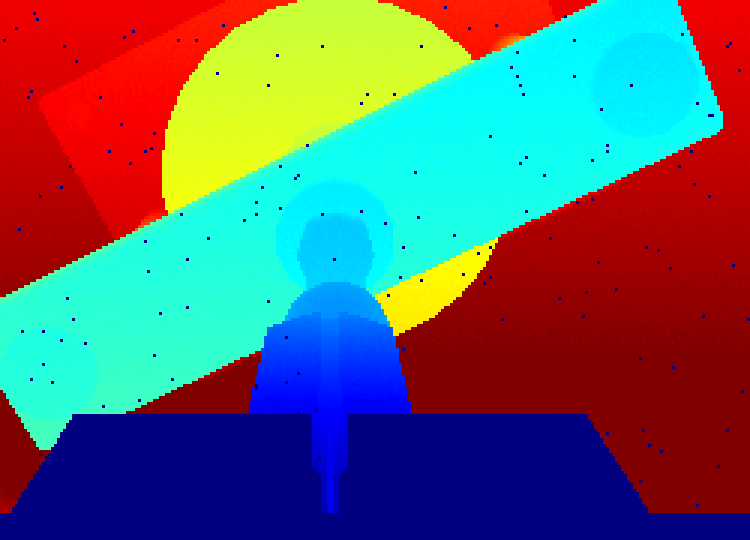

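The fingers shut fully without gripping. Depth puts the real tips at z≈0.25, just above the ball top, about 39 mm above the reported TCP. I'll open, go down by that difference, and check again.

>>> play_rows([
  [0,0,0],
  [0,0,0],
  [0,0,0],
  [0,0,0],
  [0.01,0,0.001],
  [0.02,0,0.001],
  [0.03,0,0.001],
  [0.036,0,0.001],
  [0.036,0,0.001],
], jaw=[0.7,0.7,0.7,0.7,0.7,0.7,0.7,0.7,0.7], twist=[0,0,0,0,0,0,0,0,0])

```text
t: 5.68
tool_pos: [0.5441, -0.072, 0.1756]
tcp_rot: [[-0.001, 0.74, 0.673], [-0.0, 0.673, -0.74], [-1.0, -0.001, -0.0]]
ft_force: [0.4, -1.0, -0.3]
gripper_width: 0.0657
```

Run:
```python
from h import *
s=manip.read_state();print(s['t'],s['tool_pos'],s['ft_force'],s['torque'],s['gripper_width'])
snap('wrist','w4')
crop('w4',150,120,400,300,3,'w4c')
```

```text
5.675 [ 0.54405157 -0.07195424  0.17562913] [ 0.35893355 -0.98704335 -0.25196728] [-0.02896662  0.04727315 -0.02933451] 0.0657172900052794
```

View pics/w4c.png

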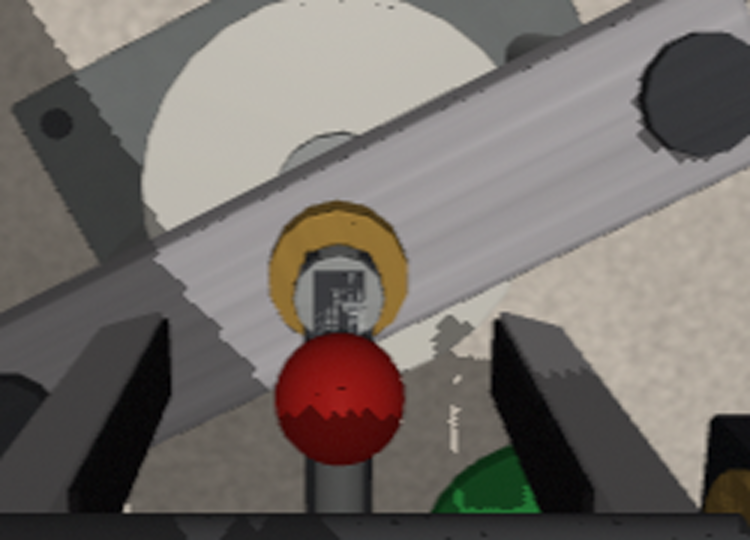

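Run:
```python
from h import *
from scipy.optimize import least_squares
s=manip.read_state();R=s['tcp_rot'];t=s['tool_pos']
for u,v in((145,325),(130,340),(530,325),(510,340),(166,330),(495,330)):
  x=w('w4',150+u/3,120+v/3);print(u,v,x.round(4),(R.T@(x-t)).round(4))
z=load('w4');p=z['p'].astype(int);m=(p[...,0]>70)&(p[...,1]<35)&(p[...,2]<35)
ys,xs=np.nonzero(m);q=np.array([w('w4',x,y) for x,y in zip(xs,ys)]);q=q[np.linalg.norm(q-[.544,-.071,.235],axis=1)<.02]
r=least_squares(lambda c:np.linalg.norm(q-c,axis=1)-.012,[.544,-.07,.23],loss='soft_l1',f_scale=.001);print(len(q),r.x,R.T@(r.x-t))
```

```text
145 325 [ 0.5102 -0.0897  0.2161] [-0.04   -0.0371 -0.0098]
130 340 [ 0.5094 -0.0902  0.2252] [-0.0491 -0.0381 -0.01  ]
530 325 [ 0.5654 -0.039   0.2171] [-0.0411  0.0377 -0.0102]
510 340 [ 0.5629 -0.0433  0.2216] [-0.0456  0.0331 -0.0087]
166 330 [ 0.5143 -0.0894  0.2118] [-0.0357 -0.0339 -0.0072]
495 330 [ 0.562  -0.0447  0.2146] [-0.0386  0.0315 -0.0083]
1340 [ 0.54392734 -0.07122757  0.23019021] [-0.05416129  0.00021658 -0.00077334]
```

>>> play_rows([
  [0,0,-0.001],
  [0,0,-0.001],
  [0,0,-0.001],
  [0,0,-0.001],
  [0,0,-0.001],
  [0,0,-0.001],
], jaw=[0.4,0.3,0.2,0.1,0.1,0.1], twist=[0,0,0,0,0,0], squeeze=40)

```text
t: 6.48
tool_pos: [0.5443, -0.0704, 0.1762]
tcp_rot: [[0.001, 0.739, 0.673], [0.001, 0.673, -0.739], [-1.0, 0.001, 0.0]]
ft_force: [4.0, 4.5, -2.1]
gripper_width: 0.0217
```

>>> play_rows([
  [-0.0073,0,0.0006],
  [-0.014,0,0.0022],
  [-0.0208,0,0.005],
  [-0.0271,0,0.0088],
  [-0.0327,0,0.0136],
  [-0.0371,0,0.0189],
  [-0.041,0,0.0251],
  [-0.0438,0,0.0319],
  [-0.0454,0,0.0386],
  [-0.046,0,0.0455],
], jaw=[0,0,0,0,0,0,0,0,0,0], twist=[0,0,0,0,0,0,0,0,0,0])

```text
t: 7.72
tool_pos: [0.5745, -0.1035, 0.2215]
tcp_rot: [[-0.001, 0.739, 0.674], [0.001, 0.674, -0.739], [-1.0, 0.0, -0.001]]
ft_force: [2.9, 6.2, -8.2]
gripper_width: 0.0226
```

>>> play_rows([
  [0,0,0.0005],
  [0,0,0.0005],
], jaw=[0,0], twist=[0,0])

```text
t: 7.98
tool_pos: [0.5749, -0.1041, 0.2215]
tcp_rot: [[-0.0, 0.739, 0.673], [0.001, 0.673, -0.739], [-1.0, 0.0, -0.001]]
ft_force: [4.4, 4.9, -8.1]
gripper_width: 0.0221
```

Run:
```python
from h import *
s=manip.read_state();print(s['t'],s['tool_pos'],s['ft_force'],s['torque'],s['gripper_width'],s['qpos'].round(1))
snap('wrist','w5')
snap('scene','s5');crop('s5',170,130,290,220,6,'s5c')
```

```text
7.975 [ 0.5748799  -0.10410925  0.22154101] [ 4.41238917  4.89576893 -8.07293283] [ 0.94511983 -1.28523661  0.053546  ] 0.022117761061474405 [-23.6  20.6  39.8  96.2 -14.1  68.3  62. ]
```

View pics/s5c.png

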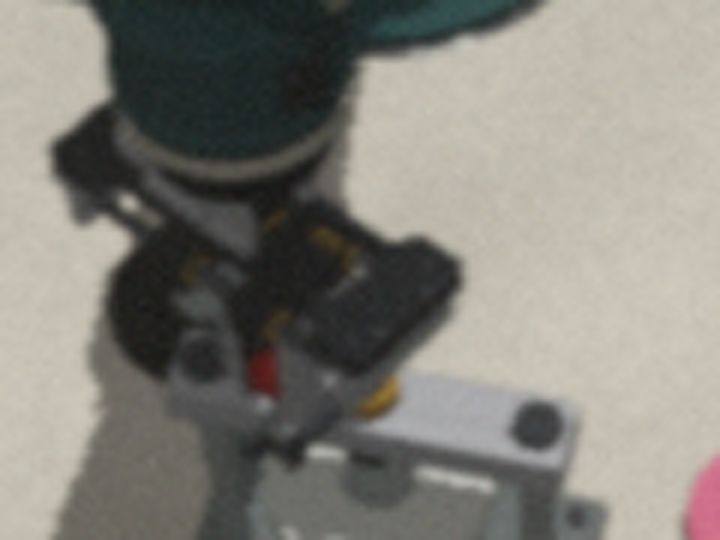

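View pics/w5.png

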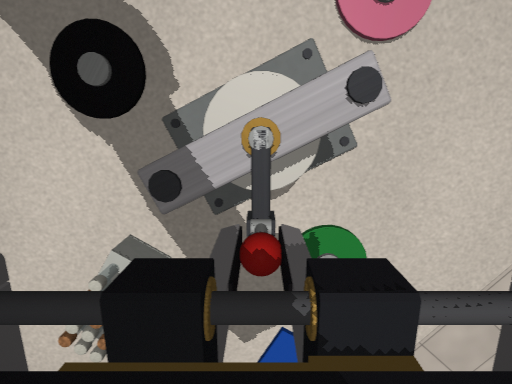

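```bash
cat >> h.py <<'E'
from scipy.optimize import least_squares
def ball(f,guess,rad=.03):
    z=load(f);p=z['p'].astype(int);m=(p[...,0]>70)&(p[...,1]<35)&(p[...,2]<35)
    ys,xs=np.nonzero(m);q=np.array([w(f,x,y) for x,y in zip(xs,ys)]);q=q[np.linalg.norm(q-guess,axis=1)<rad]
    r=least_squares(lambda c:np.linalg.norm(q-c,axis=1)-.012,guess,loss='soft_l1',f_scale=.001);return len(q),r.x
E
python3 - <<'E'
from h import *
s=manip.read_state()
n,b=ball('w5',np.array([.575,-.104,.276]));print(n,b,s['tcp_rot'].T@(b-s['tool_pos']))
crop('w5',200,100,320,240,4,'w5c')
E
```

```text
1324 [ 0.57465239 -0.10495238  0.27530373] [-0.0537511  -0.00071765  0.00045486]
```

View pics/w5c.png

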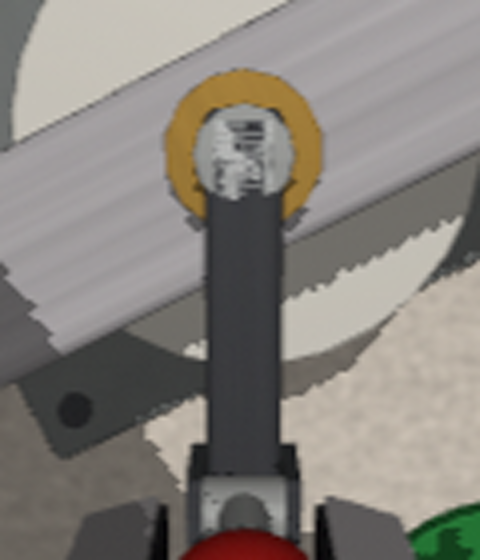

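Run:
```python
from h import *
a=wz('w5',200+244/4-.4,100+148/4-.4,.202);b=wz('w5',200+243/4-.4,100+151/4-.4,.217);print(a,b)
s=manip.read_state()
B=np.array([.57465,-.10495])
for c in(a,b,np.array([.5343,-.0598])):
  d=B-c[:2];print(np.linalg.norm(d),np.degrees(np.arctan2(d[1],d[0])))
```

```text
[ 0.53409167 -0.05997684  0.202     ] [ 0.53391026 -0.06009924  0.217     ]
0.06056040995573924 -47.95478162191614
0.06059138797921094 -47.74987596873145
0.06055282817507371 -48.21323224171939
```

```bash
cat > arc.py <<'E'
import numpy as np,sys
def rows(a0,al,r=.06,dx=0):
    return [[dx,round(-r*(np.sin(a)-np.sin(a0)),4),round(r*(np.cos(a)-np.cos(a0)),4)] for a in al]
def ft(a,s=None):
    from h import manip
    s=manip.read_state(); ph=np.radians(-47.6)-a
    t=np.array([np.sin(ph),-np.cos(ph),0]);t=t  # clockwise tangent
    rad=np.array([np.cos(ph),np.sin(ph),0]);f=s['ft_force']
    c=np.array([.5341,-.0599]);B=s['tool_pos'][:2]-c
    print('t %.2f Ft(resist) %.2f Frad %.2f Fz %.2f w %.4f  r %.4f alpha_meas %.3f pos'%(s['t'],-f@t,f@rad,f[2],s['gripper_width'],np.hypot(*B),(-np.arctan2(B[1],B[0])+np.radians(-47.6))%(2*np.pi)),s['tool_pos'].round(4),s['qpos'].round(0))
E
python3 -c "
from arc import *
ft(0)
print(rows(0,[.05,.1,.15,.2,.25,.3,.35,.4,.4,.4],dx=.001))
print(rows(.4,np.arange(.5,1.41,.1)))"
```

```text
t 8.07 Ft(resist) 6.44 Frad 0.31 Fz -6.82 w 0.0219  r 0.0601 alpha_meas 6.278 pos [ 0.5749 -0.1041  0.2216] [-24.  21.  40.  96. -14.  68.  62.]
[[0.001, np.float64(-0.003), np.float64(-0.0001)], [0.001, np.float64(-0.006), np.float64(-0.0003)], [0.001, np.float64(-0.009), np.float64(-0.0007)], [0.001, np.float64(-0.0119), np.float64(-0.0012)], [0.001, np.float64(-0.0148), np.float64(-0.0019)], [0.001, np.float64(-0.0177), np.float64(-0.0027)], [0.001, np.float64(-0.0206), np.float64(-0.0036)], [0.001, np.float64(-0.0234), np.float64(-0.0047)], [0.001, np.float64(-0.0234), np.float64(-0.0047)], [0.001, np.float64(-0.0234), np.float64(-0.0047)]]
[[0, np.float64(-0.0054), np.float64(-0.0026)], [0, np.float64(-0.0105), np.float64(-0.0057)], [0, np.float64(-0.0153), np.float64(-0.0094)], [0, np.float64(-0.0197), np.float64(-0.0135)], [0, np.float64(-0.0236), np.float64(-0.018)], [0, np.float64(-0.0271), np.float64(-0.0228)], [0, np.float64(-0.0301), np.float64(-0.028)], [0, np.float64(-0.0326), np.float64(-0.0335)], [0, np.float64(-0.0344), np.float64(-0.0392)], [0, np.float64(-0.0358), np.float64(-0.0451)]]
```

>>> play_rows([
  [0.001,-0.003,-0.0001],
  [0.001,-0.006,-0.0003],
  [0.001,-0.009,-0.0007],
  [0.001,-0.0119,-0.0012],
  [0.001,-0.0148,-0.0019],
  [0.001,-0.0177,-0.0027],
  [0.001,-0.0206,-0.0036],
  [0.001,-0.0234,-0.0047],
  [0.001,-0.0234,-0.0047],
  [0.001,-0.0234,-0.0047],
], jaw=[0,0,0,0,0,0,0,0,0,0], twist=[0,0,0,0,0,0,0,0,0,0], squeeze=50)

```text
t: 9.32
tool_pos: [0.5548, -0.1165, 0.2213]
tcp_rot: [[0.001, 0.739, 0.673], [0.001, 0.673, -0.739], [-1.0, 0.001, 0.0]]
ft_force: [4.1, 2.8, -0.0]
gripper_width: 0.0218
```

```bash
python3 -c "
from arc import *
ft(.4)"
```

```text
t 9.32 Ft(resist) 4.83 Frad -1.22 Fz -0.02 w 0.0218  r 0.0603 alpha_meas 0.390 pos [ 0.5548 -0.1165  0.2213] [-23.  19.  40.  99. -13.  67.  63.]
```

```bash
python3 -c "
from arc import *
pr=lambda x:print([[float(c) for c in r] for r in x])
pr(rows(.4,[.55,.7,.85,1,1.15,1.3,1.45,1.6,1.6,1.6]))
pr(rows(1.6,[1.7,1.8,1.9,2,2.1,2.2,2.3,2.4,2.4,2.4]))
pr(rows(2.4,[2.48,2.56,2.64,2.72,2.8,2.8,2.8]))"
```

```text
[[0.0, -0.008, -0.0041], [0.0, -0.0153, -0.0094], [0.0, -0.0217, -0.0157], [0.0, -0.0271, -0.0228], [0.0, -0.0314, -0.0308], [0.0, -0.0344, -0.0392], [0.0, -0.0362, -0.048], [0.0, -0.0366, -0.057], [0.0, -0.0366, -0.057], [0.0, -0.0366, -0.057]]
[[0.0, 0.0005, -0.006], [0.0, 0.0015, -0.0119], [0.0, 0.0032, -0.0176], [0.0, 0.0054, -0.0232], [0.0, 0.0082, -0.0285], [0.0, 0.0115, -0.0336], [0.0, 0.0152, -0.0382], [0.0, 0.0194, -0.0425], [0.0, 0.0194, -0.0425], [0.0, 0.0194, -0.0425]]
[[0.0, 0.0037, -0.0031], [0.0, 0.0076, -0.0059], [0.0, 0.0117, -0.0084], [0.0, 0.016, -0.0105], [0.0, 0.0204, -0.0123], [0.0, 0.0204, -0.0123], [0.0, 0.0204, -0.0123]]
```

>>> play_rows([
  [0.0,-0.008,-0.0041],
  [0.0,-0.0153,-0.0094],
  [0.0,-0.0217,-0.0157],
  [0.0,-0.0271,-0.0228],
  [0.0,-0.0314,-0.0308],
  [0.0,-0.0344,-0.0392],
  [0.0,-0.0362,-0.048],
  [0.0,-0.0366,-0.057],
  [0.0,-0.0366,-0.057],
  [0.0,-0.0366,-0.057],
], jaw=[0,0,0,0,0,0,0,0,0,0], twist=[0,0,0,0,0,0,0,0,0,0])

```text
t: 10.58
tool_pos: [0.4892, -0.0995, 0.2213]
tcp_rot: [[0.001, 0.74, 0.673], [0.0, 0.673, -0.74], [-1.0, 0.001, 0.001]]
ft_force: [3.9, 2.1, -0.9]
gripper_width: 0.0219
```

```bash
python3 -c "
from arc import *
ft(1.6)"
```

```text
t 10.57 Ft(resist) 0.94 Frad -4.29 Fz -0.89 w 0.0219  r 0.0599 alpha_meas 1.588 pos [ 0.4892 -0.0995  0.2213] [-29.  10.  41. 108.  -7.  65.  57.]
```

Run:
```python
from h import *
s=manip.read_state();snap('wrist','w6');
n,b=ball('w6',s['tool_pos']+[0,0,.054]);print(n,b,s['tcp_rot'].T@(b-s['tool_pos']),np.hypot(*(b[:2]-[.5341,-.0599])))
```

```text
1406 [ 0.48853942 -0.10065208  0.27522033] [-0.05393944 -0.00115004  0.00043423] 0.06112690985571497
```

View pics/w6.png

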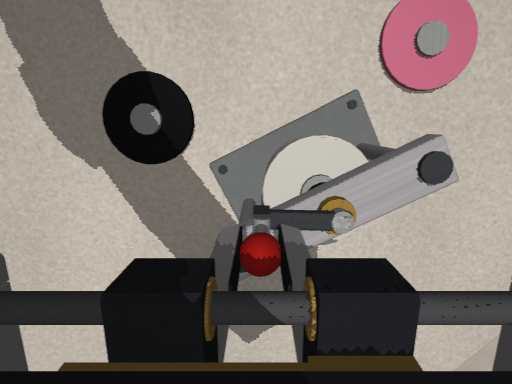

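>>> play_rows([
  [0,0.001,0],
  [0,0.001,0],
  [0,0.001,0],
], jaw=[0,0,0], twist=[0,0,0])

```text
t: 11.0
tool_pos: [0.4894, -0.0994, 0.2212]
tcp_rot: [[0.0, 0.74, 0.673], [-0.0, 0.673, -0.74], [-1.0, -0.0, 0.0]]
ft_force: [1.0, -0.4, 2.3]
gripper_width: 0.0222
```

```bash
python3 -c "
from arc import *
ft(1.6)
pr=lambda x:print([[float(c) for c in r] for r in x])
pr(rows(1.6,[1.7,1.8,1.9,2,2.1,2.2,2.3]))
pr(rows(2.3,[2.4,2.5,2.6,2.6,2.6]))"
```

```text
t 11.00 Ft(resist) 0.94 Frad -0.44 Fz 2.26 w 0.0222  r 0.0597 alpha_meas 1.587 pos [ 0.4894 -0.0994  0.2212] [-29.  10.  41. 108.  -7.  65.  57.]
[[0.0, 0.0005, -0.006], [0.0, 0.0015, -0.0119], [0.0, 0.0032, -0.0176], [0.0, 0.0054, -0.0232], [0.0, 0.0082, -0.0285], [0.0, 0.0115, -0.0336], [0.0, 0.0152, -0.0382]]
[[0.0, 0.0042, -0.0043], [0.0, 0.0088, -0.0081], [0.0, 0.0138, -0.0114], [0.0, 0.0138, -0.0114], [0.0, 0.0138, -0.0114]]
```

>>> play_rows([
  [0.0,0.0005,-0.006],
  [0.0,0.0015,-0.0119],
  [0.0,0.0032,-0.0176],
  [0.0,0.0054,-0.0232],
  [0.0,0.0082,-0.0285],
  [0.0,0.0115,-0.0336],
  [0.0,0.0152,-0.0382],
], jaw=[0,0,0,0,0,0,0], twist=[0,0,0,0,0,0,0])

```text
t: 11.88
tool_pos: [0.4746, -0.0618, 0.2211]
tcp_rot: [[-0.0, 0.741, 0.672], [-0.001, 0.672, -0.741], [-1.0, -0.001, 0.001]]
ft_force: [-0.4, -7.3, 2.7]
gripper_width: 0.0219
```

```bash
python3 -c "
from arc import *
ft(2.3)"
```

```text
t 11.88 Ft(resist) 7.33 Frad 0.52 Fz 2.68 w 0.0219  r 0.0595 alpha_meas 2.279 pos [ 0.4746 -0.0618  0.2211] [-33.   7.  40. 110.  -5.  65.  51.]
```

>>> play_rows([
  [0,0,0],
  [0,0,0],
], jaw=[0,0], twist=[0,0])

```text
t: 12.12
tool_pos: [0.4746, -0.0612, 0.2211]
tcp_rot: [[-0.0, 0.74, 0.672], [-0.001, 0.672, -0.74], [-1.0, -0.001, 0.0]]
ft_force: [-1.5, -4.5, 4.9]
gripper_width: 0.0217
```

```bash
python3 -c "
from arc import *
ft(2.3)"
```

```text
t 12.12 Ft(resist) 4.51 Frad 1.51 Fz 4.85 w 0.0217  r 0.0595 alpha_meas 2.289 pos [ 0.4746 -0.0612  0.2211] [-33.   7.  40. 110.  -5.  65.  51.]
```

```bash
python3 -c "
from arc import *
a=2.3
for k in range(16):
  print(round(a+.4,1),str([[float(c) for c in r] for r in rows(a,[a+.1,a+.2,a+.3,a+.4])])); a+=.4"
```

```text
2.7 [[0.0, 0.0042, -0.0043], [0.0, 0.0088, -0.0081], [0.0, 0.0138, -0.0114], [0.0, 0.0191, -0.0143]]
3.1 [[0.0, 0.0055, -0.0023], [0.0, 0.0113, -0.004], [0.0, 0.0172, -0.0052], [0.0, 0.0231, -0.0057]]
3.5 [[0.0, 0.006, 0.0001], [0.0, 0.012, 0.0007], [0.0, 0.0178, 0.0019], [0.0, 0.0235, 0.0038]]
3.9 [[0.0, 0.0055, 0.0024], [0.0, 0.0107, 0.0053], [0.0, 0.0157, 0.0087], [0.0, 0.0202, 0.0126]]
4.3 [[0.0, 0.0041, 0.0043], [0.0, 0.0078, 0.0091], [0.0, 0.011, 0.0141], [0.0, 0.0137, 0.0195]]
4.7 [[0.0, 0.0021, 0.0056], [0.0, 0.0037, 0.0114], [0.0, 0.0047, 0.0173], [0.0, 0.005, 0.0233]]
5.1 [[0.0, -0.0002, 0.006], [0.0, -0.001, 0.0119], [0.0, -0.0025, 0.0178], [0.0, -0.0044, 0.0234]]
5.5 [[0.0, -0.0025, 0.0054], [0.0, -0.0056, 0.0106], [0.0, -0.0092, 0.0154], [0.0, -0.0132, 0.0198]]
5.9 [[0.0, -0.0045, 0.004], [0.0, -0.0093, 0.0076], [0.0, -0.0145, 0.0106], [0.0, -0.0199, 0.0131]]
6.3 [[0.0, -0.0057, 0.002], [0.0, -0.0115, 0.0033], [0.0, -0.0174, 0.0041], [0.0, -0.0234, 0.0043]]
6.7 [[0.0, -0.006, -0.0004], [0.0, -0.0119, -0.0014], [0.0, -0.0177, -0.003], [0.0, -0.0233, -0.0051]]
7.1 [[0.0, -0.0054, -0.0027], [0.0, -0.0104, -0.0059], [0.0, -0.0151, -0.0096], [0.0, -0.0194, -0.0138]]
7.5 [[0.0, -0.0039, -0.0046], [0.0, -0.0073, -0.0095], [0.0, -0.0102, -0.0148], [0.0, -0.0125, -0.0203]]
7.9 [[0.0, -0.0018, -0.0057], [0.0, -0.003, -0.0116], [0.0, -0.0036, -0.0176], [0.0, -0.0037, -0.0236]]
8.3 [[0.0, 0.0006, -0.006], [0.0, 0.0017, -0.0119], [0.0, 0.0035, -0.0176], [0.0, 0.0058, -0.0231]]
8.7 [[0.0, 0.0029, -0.0053], [0.0, 0.0062, -0.0102], [0.0, 0.0101, -0.0148], [0.0, 0.0144, -0.019]]
```

>>> play_rows([
  [-0.001,0.0042,-0.0043],
  [-0.001,0.0088,-0.0081],
  [-0.001,0.0138,-0.0114],
  [-0.001,0.0191,-0.0143],
], jaw=[0,0,0,0], twist=[0,0,0,0])

```text
t: 12.62
tool_pos: [0.4784, -0.038, 0.2214]
tcp_rot: [[-0.002, 0.74, 0.672], [-0.001, 0.672, -0.741], [-1.0, -0.002, -0.001]]
ft_force: [-2.0, -8.4, -3.6]
gripper_width: 0.0218
```

```bash
python3 -c "
from arc import *
ft(2.7)"
```

```text
t 12.62 Ft(resist) 8.58 Frad -1.34 Fz -3.63 w 0.0218  r 0.0599 alpha_meas 2.686 pos [ 0.4784 -0.038   0.2214] [-34.   7.  39. 110.  -5.  65.  48.]
```

>>> play_rows([
  [0.0005,0.0055,-0.0023],
  [0.0005,0.0113,-0.004],
], jaw=[0,0], twist=[0,0])

```text
t: 12.88
tool_pos: [0.4841, -0.0272, 0.2212]
tcp_rot: [[-0.002, 0.74, 0.672], [-0.001, 0.672, -0.74], [-1.0, -0.002, -0.001]]
ft_force: [-5.8, -6.3, 2.8]
gripper_width: 0.0219
```

```bash
python3 -c "
from arc import *
ft(2.9)"
```

```text
t 12.88 Ft(resist) 8.48 Frad 1.26 Fz 2.82 w 0.0219  r 0.0598 alpha_meas 2.890 pos [ 0.4841 -0.0272  0.2212] [-35.   8.  38. 109.  -5.  65.  47.]
```

>>> play_rows([
  [0,0.0059,-0.0012],
  [0,0.0118,-0.0017],
  [0,0.0178,-0.0016],
], jaw=[0,0,0], twist=[0,0,0])

```text
t: 13.25
tool_pos: [0.4961, -0.0137, 0.2211]
tcp_rot: [[-0.003, 0.74, 0.672], [-0.0, 0.672, -0.74], [-1.0, -0.002, -0.002]]
ft_force: [-7.3, -3.5, 4.6]
gripper_width: 0.0216
```

```bash
python3 -c "
from arc import *
ft(3.2)
a=3.2
for k in range(16):
  print(round(a+.3,1),str([[float(c) for c in r] for r in rows(a,[a+.1,a+.2,a+.3])])); a+=.3"
```

```text
t 13.25 Ft(resist) 7.92 Frad 1.90 Fz 4.56 w 0.0216  r 0.0598 alpha_meas 3.192 pos [ 0.4961 -0.0137  0.2211] [-36.   9.  38. 108.  -6.  65.  46.]
3.5 [[0.0, 0.006, 0.0006], [0.0, 0.0118, 0.0019], [0.0, 0.0175, 0.0037]]
3.8 [[0.0, 0.0055, 0.0024], [0.0, 0.0107, 0.0053], [0.0, 0.0157, 0.0087]]
4.1 [[0.0, 0.0046, 0.0039], [0.0, 0.0087, 0.0082], [0.0, 0.0124, 0.013]]
4.4 [[0.0, 0.0032, 0.0051], [0.0, 0.0059, 0.0104], [0.0, 0.008, 0.016]]
4.7 [[0.0, 0.0016, 0.0058], [0.0, 0.0025, 0.0117], [0.0, 0.0029, 0.0177]]
5.0 [[0.0, -0.0002, 0.006], [0.0, -0.001, 0.0119], [0.0, -0.0025, 0.0178]]
5.3 [[0.0, -0.002, 0.0057], [0.0, -0.0045, 0.0111], [0.0, -0.0076, 0.0162]]
5.6 [[0.0, -0.0036, 0.0048], [0.0, -0.0076, 0.0093], [0.0, -0.0121, 0.0133]]
5.9 [[0.0, -0.0048, 0.0035], [0.0, -0.01, 0.0066], [0.0, -0.0154, 0.0091]]
6.2 [[0.0, -0.0057, 0.002], [0.0, -0.0115, 0.0033], [0.0, -0.0174, 0.0041]]
6.5 [[0.0, -0.006, 0.0002], [0.0, -0.012, -0.0002], [0.0, -0.0179, -0.0012]]
6.8 [[0.0, -0.0058, -0.0016], [0.0, -0.0114, -0.0037], [0.0, -0.0167, -0.0064]]
7.1 [[0.0, -0.0051, -0.0032], [0.0, -0.0098, -0.0069], [0.0, -0.0141, -0.0111]]
7.4 [[0.0, -0.0039, -0.0046], [0.0, -0.0073, -0.0095], [0.0, -0.0102, -0.0148]]
7.7 [[0.0, -0.0024, -0.0055], [0.0, -0.0042, -0.0112], [0.0, -0.0054, -0.0171]]
8.0 [[0.0, -0.0006, -0.006], [0.0, -0.0006, -0.012], [0.0, -0.0001, -0.0179]]
```

>>> play_rows([
  [-0.0005,0.006,0.0006],
  [-0.0005,0.0118,0.0019],
  [-0.0005,0.0175,0.0037],
], jaw=[0,0,0], twist=[0,0,0])

```text
t: 13.62
tool_pos: [0.5112, -0.0044, 0.2213]
tcp_rot: [[-0.004, 0.74, 0.673], [-0.0, 0.673, -0.74], [-1.0, -0.003, -0.002]]
ft_force: [-7.8, -1.4, 0.8]
gripper_width: 0.0216
```

```bash
python3 -c "
from arc import *
ft(3.5)"
```

```text
t 13.62 Ft(resist) 7.79 Frad 1.60 Fz 0.77 w 0.0216  r 0.0600 alpha_meas 3.490 pos [ 0.5112 -0.0044  0.2213] [-35.  11.  37. 106.  -7.  66.  47.]
```

>>> play_rows([
  [0,0.0055,0.0024],
  [0,0.0107,0.0053],
  [0,0.0157,0.0087],
], jaw=[0,0,0], twist=[0,0,0])

```text
t: 14.0
tool_pos: [0.5287, -0.0, 0.2213]
tcp_rot: [[-0.004, 0.74, 0.673], [0.0, 0.673, -0.74], [-1.0, -0.002, -0.003]]
ft_force: [-8.0, -1.2, -0.0]
gripper_width: 0.0219
```

```bash
python3 -c "
from arc import *
ft(3.8)"
```

```text
t 14.00 Ft(resist) 8.06 Frad -0.59 Fz -0.02 w 0.0219  r 0.0601 alpha_meas 3.792 pos [ 0.5287 -0.      0.2213] [-35.  13.  37. 104.  -9.  66.  47.]
```

>>> play_rows([
  [0,0.0046,0.0039],
  [0,0.0087,0.0082],
  [0,0.0124,0.013],
], jaw=[0,0,0], twist=[0,0,0])

```text
t: 14.38
tool_pos: [0.5468, -0.0009, 0.2213]
tcp_rot: [[-0.003, 0.74, 0.673], [0.001, 0.673, -0.74], [-1.0, -0.002, -0.003]]
ft_force: [-6.4, 2.6, 0.9]
gripper_width: 0.0216
```

```bash
python3 -c "
from arc import *
ft(4.1)"
```

```text
t 14.38 Ft(resist) 6.84 Frad 1.17 Fz 0.95 w 0.0216  r 0.0603 alpha_meas 4.093 pos [ 0.5468 -0.0009  0.2213] [-34.  16.  37. 101. -10.  67.  49.]
```

>>> play_rows([
  [0,0.0032,0.0051],
  [0,0.0059,0.0104],
  [0,0.008,0.016],
], jaw=[0,0,0], twist=[0,0,0])

```text
t: 14.75
tool_pos: [0.5636, -0.007, 0.2213]
tcp_rot: [[-0.003, 0.739, 0.673], [0.001, 0.673, -0.739], [-1.0, -0.001, -0.003]]
ft_force: [-6.3, 4.2, 0.5]
gripper_width: 0.0219
```

```bash
python3 -c "
from arc import *
ft(4.4)"
```

```text
t 14.75 Ft(resist) 7.53 Frad 0.49 Fz 0.50 w 0.0219  r 0.0606 alpha_meas 4.390 pos [ 0.5636 -0.007   0.2213] [-32.  18.  37.  99. -11.  67.  50.]
```

>>> play_rows([
  [0,0.0016,0.0058],
  [0,0.0025,0.0117],
  [0,0.0029,0.0177],
], jaw=[0,0,0], twist=[0,0,0])

```text
t: 15.12
tool_pos: [0.5779, -0.0177, 0.2213]
tcp_rot: [[-0.003, 0.739, 0.674], [0.002, 0.674, -0.739], [-1.0, -0.001, -0.003]]
ft_force: [-5.1, 6.4, -0.5]
gripper_width: 0.0221
```

```bash
python3 -c "
from arc import *
ft(4.7)"
```

```text
t 15.12 Ft(resist) 8.19 Frad 0.68 Fz -0.50 w 0.0221  r 0.0608 alpha_meas 4.686 pos [ 0.5779 -0.0177  0.2213] [-30.  19.  37.  97. -12.  68.  52.]
```

>>> play_rows([
  [0,-0.0002,0.006],
  [0,-0.001,0.0119],
  [0,-0.0025,0.0178],
], jaw=[0,0,0], twist=[0,0,0])

```text
t: 15.5
tool_pos: [0.5883, -0.0322, 0.2213]
tcp_rot: [[-0.002, 0.739, 0.674], [0.002, 0.674, -0.739], [-1.0, -0.0, -0.003]]
ft_force: [-2.3, 7.7, -1.6]
gripper_width: 0.0216
```

```bash
python3 -c "
from arc import *
ft(5.0)"
```

```text
t 15.50 Ft(resist) 7.90 Frad 1.25 Fz -1.62 w 0.0216  r 0.0609 alpha_meas 4.981 pos [ 0.5883 -0.0322  0.2213] [-28.  21.  37.  95. -13.  68.  54.]
```

>>> play_rows([
  [0,-0.002,0.0057],
  [0,-0.0045,0.0111],
  [0,-0.0076,0.0162],
], jaw=[0,0,0], twist=[0,0,0])

```text
t: 15.88
tool_pos: [0.594, -0.0491, 0.2214]
tcp_rot: [[-0.001, 0.739, 0.674], [0.002, 0.674, -0.739], [-1.0, 0.001, -0.002]]
ft_force: [0.4, 7.8, -3.4]
gripper_width: 0.0215
```

```bash
python3 -c "
from arc import *
ft(5.3)"
```

```text
t 15.88 Ft(resist) 7.60 Frad 1.58 Fz -3.38 w 0.0215  r 0.0609 alpha_meas 5.275 pos [ 0.594  -0.0491  0.2214] [-26.  22.  37.  94. -14.  69.  56.]
```

>>> play_rows([
  [0.0005,-0.0036,0.0048],
  [0.0005,-0.0076,0.0093],
  [0.0005,-0.0121,0.0133],
], jaw=[0,0,0], twist=[0,0,0])

```text
t: 16.25
tool_pos: [0.5945, -0.0673, 0.2213]
tcp_rot: [[0.0, 0.739, 0.674], [0.002, 0.674, -0.739], [-1.0, 0.001, -0.001]]
ft_force: [2.8, 8.4, 1.1]
gripper_width: 0.0218
```

```bash
python3 -c "
from arc import *
ft(5.6)"
```

```text
t 16.25 Ft(resist) 8.74 Frad 1.51 Fz 1.07 w 0.0218  r 0.0609 alpha_meas 5.574 pos [ 0.5945 -0.0673  0.2213] [-25.  22.  37.  94. -14.  69.  58.]
```

>>> play_rows([
  [0,-0.0048,0.0035],
  [0,-0.01,0.0066],
], jaw=[0,0], twist=[0,0])

```text
t: 16.5
tool_pos: [0.5917, -0.079, 0.2213]
tcp_rot: [[0.001, 0.739, 0.674], [0.002, 0.674, -0.739], [-1.0, 0.002, -0.001]]
ft_force: [4.2, 6.1, -1.4]
gripper_width: 0.0221
```

```bash
python3 -c "
from arc import *
ft(5.8)"
```

```text
t 16.50 Ft(resist) 7.17 Frad 1.91 Fz -1.45 w 0.0221  r 0.0607 alpha_meas 5.773 pos [ 0.5917 -0.079   0.2213] [-24.  22.  38.  94. -14.  69.  59.]
```

```bash
python3 -c "
from arc import *
a=5.8
for k in range(10):
  print(round(a+.3,1),str([[float(c) for c in r] for r in rows(a,[a+.1,a+.2,a+.3])])); a+=.3"
```

```text
6.1 [[0.0, -0.0054, 0.0025], [0.0, -0.0111, 0.0045], [0.0, -0.0169, 0.0059]]
6.4 [[0.0, -0.0059, 0.0008], [0.0, -0.0119, 0.001], [0.0, -0.0179, 0.0006]]
6.7 [[0.0, -0.0059, -0.001], [0.0, -0.0117, -0.0026], [0.0, -0.0173, -0.0047]]
7.0 [[0.0, -0.0054, -0.0027], [0.0, -0.0104, -0.0059], [0.0, -0.0151, -0.0096]]
7.3 [[0.0, -0.0043, -0.0042], [0.0, -0.0082, -0.0087], [0.0, -0.0116, -0.0137]]
7.6 [[0.0, -0.0029, -0.0053], [0.0, -0.0053, -0.0108], [0.0, -0.007, -0.0165]]
7.9 [[0.0, -0.0012, -0.0059], [0.0, -0.0018, -0.0118], [0.0, -0.0019, -0.0178]]
8.2 [[0.0, 0.0006, -0.006], [0.0, 0.0017, -0.0119], [0.0, 0.0035, -0.0176]]
8.5 [[0.0, 0.0023, -0.0055], [0.0, 0.0052, -0.0108], [0.0, 0.0085, -0.0158]]
8.8 [[0.0, 0.0038, -0.0046], [0.0, 0.0081, -0.0088], [0.0, 0.0128, -0.0125]]
```

>>> play_rows([
  [0,-0.0055,0.0025],
  [0,-0.0112,0.0043],
  [0,-0.017,0.0058],
], jaw=[0,0,0], twist=[0,0,0])

```text
t: 16.88
tool_pos: [0.5834, -0.0947, 0.2214]
tcp_rot: [[0.001, 0.739, 0.674], [0.002, 0.674, -0.739], [-1.0, 0.002, -0.0]]
ft_force: [7.1, 6.6, -1.7]
gripper_width: 0.0221
```

```bash
python3 -c "
from arc import *
ft(6.1)"
```

```text
t 16.88 Ft(resist) 9.54 Frad 1.66 Fz -1.71 w 0.0221  r 0.0603 alpha_meas 6.067 pos [ 0.5834 -0.0947  0.2214] [-23.  21.  38.  95. -14.  68.  61.]
```

>>> play_rows([
  [0,-0.0059,0.0008],
  [0,-0.0109,0.001],
], jaw=[0,0], twist=[0,0])

```text
t: 17.12
tool_pos: [0.5762, -0.1027, 0.2214]
tcp_rot: [[0.002, 0.739, 0.674], [0.002, 0.674, -0.739], [-1.0, 0.002, 0.0]]
ft_force: [10.1, 6.8, -4.3]
gripper_width: 0.0219
```

```bash
python3 -c "
from arc import *
ft(6.28)"
```

```text
t 17.12 Ft(resist) 12.07 Frad 1.83 Fz -4.28 w 0.0219  r 0.0601 alpha_meas 6.246 pos [ 0.5762 -0.1027  0.2214] [-23.  20.  38.  96. -14.  68.  61.]
```

>>> play_rows([
  [0,0,0],
  [0,0,0],
], jaw=[0,0], twist=[0,0])

```text
t: 17.38
tool_pos: [0.576, -0.1031, 0.2214]
tcp_rot: [[0.001, 0.739, 0.674], [0.001, 0.674, -0.739], [-1.0, 0.002, -0.0]]
ft_force: [6.7, 4.1, -1.6]
gripper_width: 0.0221
```

```bash
python3 -c "
from arc import *
ft(6.28)"
```

```text
t 17.38 Ft(resist) 7.69 Frad 1.54 Fz -1.64 w 0.0221  r 0.0601 alpha_meas 6.253 pos [ 0.576  -0.1031  0.2214] [-23.  20.  38.  96. -13.  68.  61.]
```

>>> play_rows([
  [0,-0.002,0],
  [0,-0.002,0],
  [0,-0.002,0],
], jaw=[0,0,0], twist=[0,0,0])

```text
t: 17.75
tool_pos: [0.5748, -0.1041, 0.2214]
tcp_rot: [[0.002, 0.739, 0.674], [0.001, 0.674, -0.739], [-1.0, 0.002, 0.0]]
ft_force: [8.0, 5.1, -2.4]
gripper_width: 0.0218
```

```bash
python3 -c "
from arc import *
ft(6.3)
from h import *
s=manip.read_state();snap('wrist','w7');n,b=ball('w7',s['tool_pos']+[0,0,.054]);print(b,s['tcp_rot'].T@(b-s['tool_pos']))"
```

```text
t 17.75 Ft(resist) 9.38 Frad 1.43 Fz -2.36 w 0.0218  r 0.0601 alpha_meas 6.279 pos [ 0.5748 -0.1041  0.2214] [-22.  20.  38.  96. -13.  68.  61.]
[ 0.57465376 -0.10480132  0.27527943] [-0.05388076 -0.00044746  0.00044803]
```

View pics/w7.png

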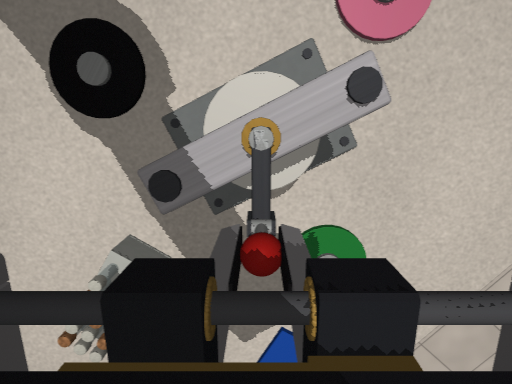

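>>> play_rows([
  [0,0.0015,0],
  [0,0.002,0],
  [0,0.002,0],
  [0,0.002,0],
  [0,0.002,0],
  [0,0.002,0],
], jaw=[0,0,0.3,0.5,0.6,0.6], twist=[0,0,0,0,0,0])

```text
t: 18.55
tool_pos: [0.5751, -0.1047, 0.2216]
tcp_rot: [[-0.0, 0.74, 0.673], [-0.0, 0.673, -0.74], [-1.0, -0.0, 0.0]]
ft_force: [0.1, -0.2, -0.2]
gripper_width: 0.0544
```

```bash
python3 -c "
from h import *
s=manip.read_state();print(s['t'],s['ft_force'],s['gripper_width']);snap('wrist','w8');n,b=ball('w8',s['tool_pos']+[0,0,.054]);print(b,s['tcp_rot'].T@(b-s['tool_pos']))"
```

```text
18.55 [ 0.07596931 -0.22548362 -0.18016034] 0.0544108314136045
[ 0.57465751 -0.1048268   0.27530778] [-0.05373459 -0.00036901 -0.00020124]
```

View pics/w8.png

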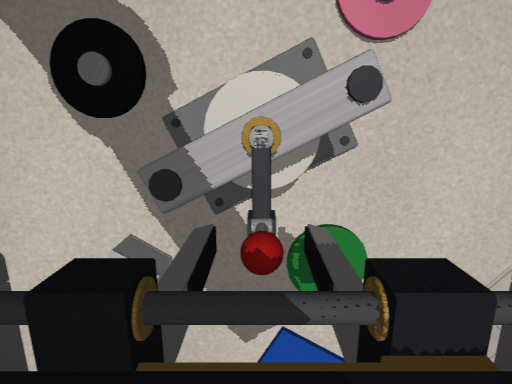

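The jaws are free of the ball, the force is zero and the ball hasn't moved (262,253). Next I'll retract straight up and away.

>>> play_rows([
  [-0.02,0,0],
  [-0.05,0,0],
  [-0.09,0,0],
  [-0.13,0,-0.02],
  [-0.15,0.02,-0.05],
  [-0.15,0.05,-0.09],
  [-0.15,0.08,-0.13],
  [-0.15,0.08,-0.13],
], jaw=[0.6,0.6,0.6,0.6,0.6,0.6,0.6,0.6], twist=[0,0,0,0,0,0,0,0])

```text
t: 19.6
tool_pos: [0.5465, 0.0494, 0.3713]
tcp_rot: [[-0.001, 0.736, 0.677], [0.001, 0.677, -0.736], [-1.0, 0.0, -0.001]]
ft_force: [1.1, -0.2, 0.9]
gripper_width: 0.0567
```

```bash
python3 -c "
from h import *
s=manip.read_state();print(s['t'],s['tool_pos'],s['ft_force']);snap('scene','s9');snap('wrist','w9')
n,b=ball('w9',np.array([.5747,-.1048,.275]));print(n,b,np.hypot(*(b[:2]-[.5341,-.0599])))
crop('s9',180,165,280,240,8,'s9c')"
```

```text
19.6 [0.54645886 0.04944159 0.37132672] [ 1.14565456 -0.19489189  0.92746193]Traceback (most recent call last):
  File "<string>", line 4, in <module>
    n,b=ball('w9',np.array([.5747,-.1048,.275]));print(n,b,np.hypot(*(b[:2]-[.5341,-.0599])))
        ~~~~^^^^^^^^^^^^^^^^^^^^^^^^^^^^^^^^^^^^
  File "h.py", line 22, in ball
    ys,xs=np.nonzero(m);q=np.array([w(f,x,y) for x,y in zip(xs,ys)]);q=q[np.linalg.norm(q-guess,axis=1)<rad]
                                                                                        ~^~~~~~
ValueError: operands could not be broadcast together with shapes (0,) (3,)
```

View pics/s9.png

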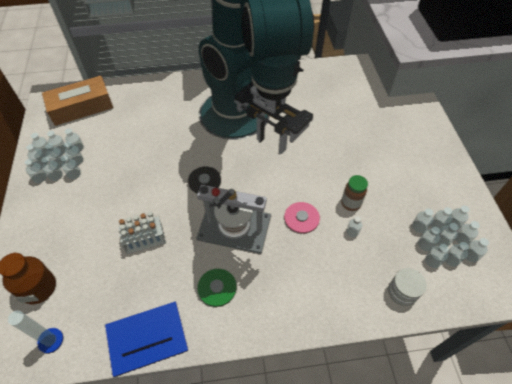

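```bash
python3 -c "
from h import *
crop('s9',180,165,280,240,8,'s9c')
n,b=ball('s9',np.array([.5747,-.1048,.275]),.05) if 0 else (0,0)
# project expected ball (upright) to scene
z=load('s9')
for X in ([.5743,-.1045,.276],[.5746,-.1046,.230]):
  print(cv2.projectPoints(np.array([X]),z['rvec'],z['tvec'],z['mtx'],None)[0].ravel())"
```

```text
[215.4475776  190.73799286]
[216.71990806 200.19690427]
```

View pics/s9c.png

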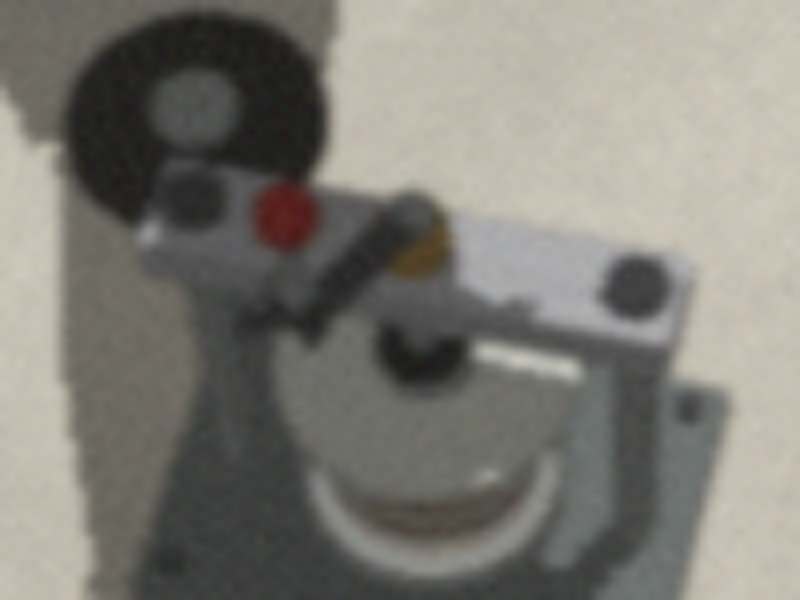

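The handle stands upright: the ball is at (215.4,191.4) and I expected (215.4,190.7). The black foot sits on the lid boss and the bystanders look unmoved, so I'm handing in.

```bash
python3 -c "
from h import *
print(manip.read_state()['t'],manip.job_done())"
```

```text
the job is handed in; nothing more can be done
19.7 None
```

I unfolded the red handle upright, then cranked it clockwise about 6.3 rad until the foot pressed on the lid. I then let go, moved clear and handed the job in at t ≈ 19.7 s.

**Tightness:** the added force was inside the 2.5 to 6 N firm band on all three readings.

| Reading | Free turning | At the lid | Added |
|---|---|---|---|
| Moving | about 7.8 N | 12.1 N | 4.3 N |
| Paused | about 4.7 N | 7.7 N | 3.0 N |
| Paused, after a final 2 mm | about 4.7 N | 9.4 N | 4.7 N |

**Last checks:** the jaws were clear of the ball with about zero force. The ball did not move on release and sits within 1 pixel of where an upright handle should be. In the scene view the foot is on the lid's boss and the glassware looks unmoved.

**Checks that failed or disagreed:**
- **First grasp:** it closed on nothing, because the real fingertips sit about 39 mm above the reported TCP. I corrected the height using depth readings and it held the second time.
- **Odd paused reading:** one gave only 0.9 N, with a 4 N sideways pull. I shifted the path 1 mm and readings after that were consistent.
- **Last wrist view:** the ball was outside the picture, so the upright check rests on the scene camera.
- **Foot force:** I did not measure it on the lid directly; it is inferred from the force at the crank.

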